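# Tidy the drinks shelf: corks, stoppers and measure

### The arm

A 7-joint arm with a two-finger parallel gripper is mounted at the origin on the work surface. World frame = base frame: x ahead of the robot, y to its left, z up, the work surface at z = 0. Lengths are in m, angles in degrees, forces in N, time in s.
With the tool pointing down it reaches from about 0.4 to 0.85 m from the base axis. Payload 10.4 kg.
Tool frame: the origin (TCP) lies at the very end of the fingers, on their centre line; the grasp point (between the pads) lies 19 mm behind it (r.hold_point_z is the distance from the TCP to the grasp point, in m); z points along the fingers, y is the line along which they close (so a half turn about z gives the same grasp; the last joint's range is limited). The gripper opens to 87 mm and grips with 3 to 60 N. Pads are 19 mm wide; open, the fingers measure 117 mm over their backs; the gripper's body (75 mm by 190 mm) begins 51 mm behind the grasp point.
Start: joints at [-69.763, 19.034, -3.707, 83.658, 1.238, 77.344, -5.071], TCP at [0.229, 0.581, 0.223] pointing down, gripper open.
Joint ranges: [-148.97, 148.97], [-28.65, 121.19], [-84.17, 76.75], [9.2, 138.47], [-72.65, 252.65], [3.7, 117.97], [-149.18, 149.18]. Speed limits (degrees/s): [127.2, 127.2, 159.86, 159.86, 180, 180, 180].

### API

Orientations are given as a 3x3 rotation matrix whose columns are the frame's x, y, z axes.
In Python, from rig import r gives the robot as it stands.
- The arm moves only by the tool step_arm, never from a script. Its argument "motion" is a list of rows, each a list of 5 numbers: the shift along the tool's x, y, z in cm, then the turn about the tool's z in degrees, then the finger opening in cm, from 0 to 8.7. A call has 1 to 12 rows; each row is the pose to reach, as a shift and turn from the pose commanded when the call began, along the tool's axes at that moment; what a row does not reach only later rows make up. A row lasts 1/10 s, in which the tool goes at most 50 mm and 8.59 degrees, less where a joint would pass 70% of its speed; a pose out of reach is approached as far as the arm can. A call with a gripper value outside its range is refused whole. The fingers move at their own pace and stop on an object; "grip_force" is the grip in N (left out, the last holds). Time passes only in rows, so rows that repeat a pose let the fingers close. It gives the time, the measured TCP pose, the force, the opening and the grip force at its end, in the units of the state.
- r.observe(): the state, without advancing time (a new reading comes with each control period).
- r.capture(name): name is "scene" or "top" or "wrist"; returns a dict with "pixels" (480x640x3 uint8, red, green, blue), "fx", "fy", "cx", "cy" (pixels), "T" (4x4, takes a point from camera to world coordinates). Camera axes: x right, y up, looking along -z (the intrinsics and any distortion apply to the point x, -y, -z); pixel columns grow to the right and rows downward; lengths in m; the calibration is good to about 2 mm. The wrist camera is an equidistant fisheye: a pixel r from the principal point sees the ray r / f radians off the axis. A picture is of the moment at which its call begins. There is no depth.
- r.finish_job(): hands the job in; it is judged then, once.
The state is a dict: "clock": time; "q": joint angles; "joint_velocities": joint speeds; "tau": joint torques, N m; "position": TCP position; "orientation": TCP orientation; "force": force on the tool from outside, world axes, zero at the start; "ft_torque": the same for the moment, N m; "gripper_width": finger opening in m; "grip_force": force on a finger pad.
Only numpy, scipy, OpenCV 4.12 (cv2) and the standard library are available. Lean on these libraries where they do the work, as an engineer would, in place of code of your own. Each camera call takes 0.05 s, during which the arm holds its last target. There are 200 camera calls.

### The job

Sort the loose bits on the drinks shelf: put both corks in the sage green bowl, stand the two glass stoppers in the wooden tray on their flat heads as they stand now, one in each bay, and stand the steel measure upright, mouth up, in the middle of the square coaster. Leave the decanter and the pipette stand where they are.

Things in the scene. Friction and masses are not known exactly. Their poses are not given: they have to be found in the camera images.
- cork_a: natural bottle cork, a slightly tapered cylinder standing on its narrow end: 23 mm across at the foot, 27 mm at the top, 36 mm tall, about 14 g; origin at its centre (18 mm above the shelf), z up along its axis. The two corks are alike
- cork_b: natural bottle cork, a slightly tapered cylinder standing on its narrow end: 23 mm across at the foot, 27 mm at the top, 36 mm tall, about 14 g; origin at its centre (18 mm above the shelf), z up along its axis. The two corks are alike
- stopper_a: green glass decanter stopper standing upside down on its flat round head, plug upwards: head 38 mm across and 16 mm tall at the bottom, above it the round plug, tapering from 22 to 19 mm across; 50 mm tall in all, about 70 g; origin at mid-height (25 mm above the shelf), z up along its axis. The two stoppers are alike; the plug is easily gripped about 35 mm above the shelf
- stopper_b: green glass decanter stopper standing upside down on its flat round head, plug upwards: head 38 mm across and 16 mm tall at the bottom, above it the round plug, tapering from 22 to 19 mm across; 50 mm tall in all, about 70 g; origin at mid-height (25 mm above the shelf), z up along its axis. The two stoppers are alike; the plug is easily gripped about 35 mm above the shelf
- measure: small open steel spirit measure (a plain thimble cup) standing mouth up: up to 42 mm across at the rim, tapering to about 34 mm at the foot, 55 mm tall, about 90 g; origin at the centre of its underside, z up
- bowl: round ceramic bowl in sage green, fixed: 160 mm across the rim, 50 mm tall, wall 5 mm, its inside floor 6 mm above the shelf and about 90 mm across, sides flaring out from there; origin at the centre of its underside, z up
- tray: shallow oblong wooden tray, fixed: 96 mm along its x, 170 mm along its y, walls 6 mm thick and 20 mm tall, floor 6 mm thick; one divider across the middle makes two equal bays, whose centres lie 40 mm either side of the origin along the tray's y axis; origin at the centre of its underside, z up
- coaster: square dark metal coaster, fixed flat on the shelf: 100 x 100 mm, 6 mm thick; origin at the centre of its underside, z up
- decanter: empty clear flask-shaped glass decanter standing loose, 104 mm across, 180 mm tall, a bystander; origin at the centre of its underside
- pipette_stand: loose steel stand holding a short glass pipette upright, round foot 84 mm across, 170 mm tall, a bystander; origin at the centre of its underside
Mind the look-alikes: they are no part of the job. Leave any blue or purple look-alike of the cork_b alone.

How it is judged:
By the outcome, as a careful person would: the job done as asked, in the order asked, and still so for the second after the job is handed in, with the robot touching nothing.
It also fails if it takes over 131 s, if anything falls off the work surface, if the arm or the gripper's body presses on something with over 40 N, if the wrist force passes 120 N, or if a joint passes its speed limit or range.

## Working session

There is one attempt and no reset: what is moved stays moved. The work goes in short steps, Python scripts to look and compute and a tool call to move; the robot and the scene stay as the last step left them, time stands still between calls to the robot, and variables do not carry over. Pictures are saved under pics/ and viewed, at most 14 in all, crops included, and the job is handed in when it is done.

Besides the shell and the picture viewer there is one more tool, called after ">>>" in YAML: its name, and indented under it one key for each argument. step_arm: Moves the arm, as the interface text tells. Its arguments: {"type":"object","properties":{"motion":{"type":"array"},"grip_force":{"type":"number"}},"required":["motion"]}

```bash
mkdir -p pics; ls; python3 - <<'E'
from rig import r
import cv2
s=r.observe(); print(s['clock'],s['position'],s['orientation'],s['gripper_width'],r.hold_point_z)
for n in ("scene","top"):
    c=r.capture(n); cv2.imwrite(f"pics/{n}0.png",c["pixels"][:,:,::-1]); print(n,c['fx'],c['cx'],c['cy'],c['T'], [k for k in c])
E
```

```text
pics
0.0 [0.2292538  0.58102632 0.22175455] [[-9.30238827e-01  3.66954400e-01 -4.39051542e-04]
 [ 3.66954653e-01  9.30237870e-01 -1.33725773e-03]
 [-8.22902383e-05 -1.40508107e-03 -9.99999009e-01]] 0.08668635485783792 0.0187
scene 444.62515259528766 324.8433103668175 242.3154308816457 [[ 0.27766307 -0.55125459  0.78677926  1.27616928]
 [ 0.96052275  0.14455455 -0.23769735 -0.22867493]
 [ 0.01729923  0.82171915  0.56963003  0.54471174]
 [ 0.          0.          0.          1.        ]] ['pixels', 'fx', 'fy', 'cx', 'cy', 'T']
top 621.2730320080123 316.3671677783466 237.27612569813874 [[-0.02160514  0.99663412 -0.07907999  0.46934678]
 [-0.99973777 -0.02213731 -0.00585891 -0.01472648]
 [-0.00758981  0.07893267  0.99685106  1.53900107]
 [ 0.          0.          0.          1.        ]] ['pixels', 'fx', 'fy', 'cx', 'cy', 'T']
```

View pics/scene0.png

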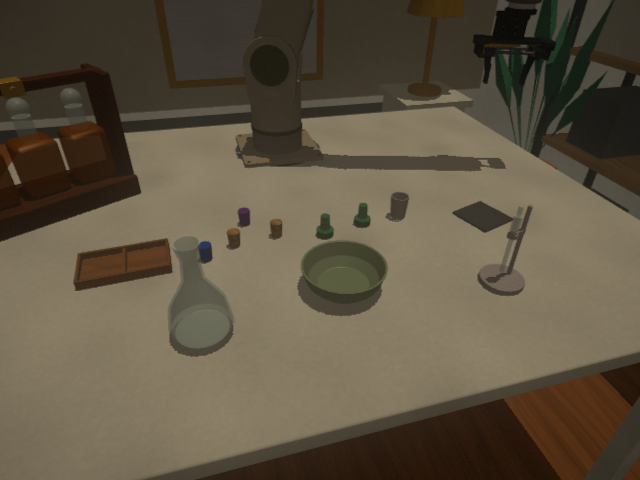

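View pics/top0.png

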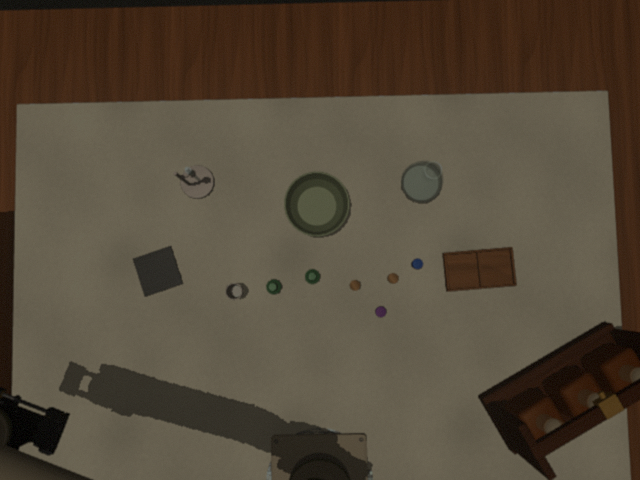

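Top view: the corks are the brown discs at (355,285) and (393,278). The blue (417,264) and purple (380,312) discs are look-alikes to leave. Stoppers are at (274,286) and (313,276), the measure at (237,291), bowl (318,205), tray (479,269), coaster (158,271), decanter (421,182) and stand (197,181). I'll confirm in a crop and measure.

```bash
cat > h.py <<'E'
import numpy as np, cv2
def ray(c,u,v):
    d=np.array([(u-c['cx'])/c['fx'],-(v-c['cy'])/c['fy'],-1.]); return c['T'][:3,3],c['T'][:3,:3]@d
def plane(c,u,v,z):
    o,d=ray(c,u,v); return o+d*(z-o[2])/d[2]
def tri(a,b):
    (o1,d1),(o2,d2)=a,b; d1=d1/np.linalg.norm(d1); d2=d2/np.linalg.norm(d2)
    t=np.linalg.lstsq(np.c_[d1,-d2],o2-o1,rcond=None)[0]; p,q=o1+d1*t[0],o2+d2*t[1]
    return (p+q)/2,np.linalg.norm(p-q)
def blobs(hsv,lo,hi,amin,amax):
    m=cv2.inRange(hsv,np.array(lo),np.array(hi)); m=cv2.morphologyEx(m,cv2.MORPH_CLOSE,np.ones((3,3)))
    n,l,s,c=cv2.connectedComponentsWithStats(m)
    return [(c[i].round(1),s[i]) for i in range(1,n) if amin<=s[i][4]<=amax]
E
python3 - <<'E'
from rig import r
from h import *
c=r.capture("top"); p=c["pixels"]; hsv=cv2.cvtColor(p,cv2.COLOR_RGB2HSV)
for u,v in [(355,285),(393,278),(417,264),(380,312),(274,286),(313,276),(237,291),(318,205),(335,225),(460,270),(158,271),(300,330)]: print((u,v),hsv[v,u])
cv2.imwrite("pics/crop.png",cv2.resize(p[230:330,120:530],None,fx=1.95,fy=1.95*2,interpolation=cv2.INTER_CUBIC)[:,:,::-1])
s=r.capture("scene"); q=s["pixels"]
cv2.imwrite("pics/crop2.png",cv2.resize(q[180:290,60:420],None,fx=2.2,fy=2.2,interpolation=cv2.INTER_CUBIC)[:,:,::-1])
E
```

```text
(355, 285) [ 16 140  84]
(393, 278) [ 16 143  84]
(417, 264) [110 144  71]
(380, 312) [149 100  66]
(274, 286) [54 72 85]
(313, 276) [52 76 77]
(237, 291) [ 18  42 108]
(318, 205) [32 61 84]
(335, 225) [34 81 44]
(460, 270) [ 12 158  63]
(158, 271) [26 40 45]
(300, 330) [ 21  58 101]
```

View pics/crop2.png

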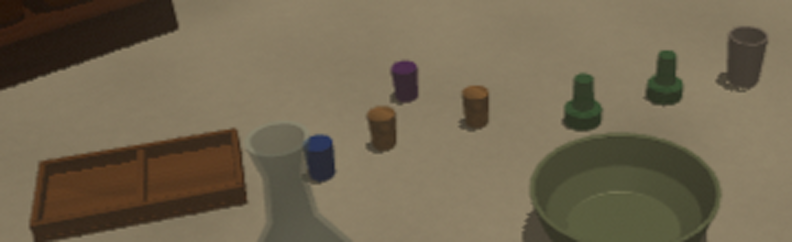

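View pics/crop.png

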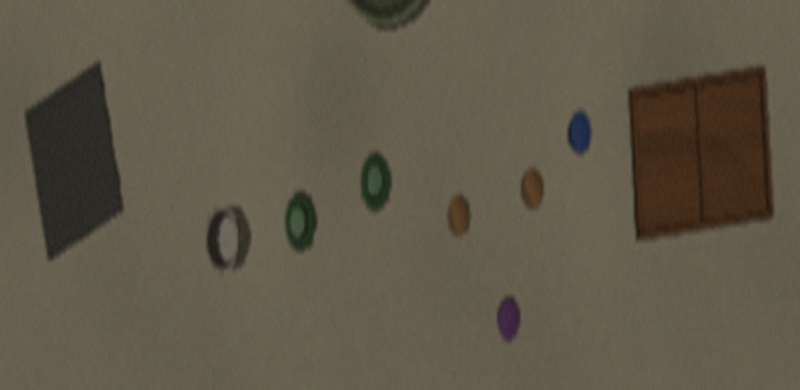

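The crops confirm it: the two natural brown corks are at scene (234,238) and (276,228), and blue (205,252) and purple (244,216) are decoys. Both stoppers stand plug up and the measure stands mouth up.

```bash
python3 - <<'E'
from rig import r
from h import *
c=r.capture("top"); s=r.capture("scene")
H=lambda k:cv2.cvtColor(k["pixels"],cv2.COLOR_RGB2HSV)
ht,hs=H(c),H(s)
ct=[b for b in blobs(ht,(11,105,60),(20,255,255),40,250) if 230<b[0][1]<330 and b[0][0]<430]
cs=[b for b in blobs(hs,(8,105,40),(20,255,255),50,400) if 200<b[0][1]<270 and 180<b[0][0]<300]
print('corks',ct,cs)
gt=[b for b in blobs(ht,(38,70,20),(90,255,255),40,400) if b[0][1]>255]
gs=[b for b in blobs(hs,(38,90,20),(90,255,255),50,800) if 190<b[0][1]<245]
print('stoppers',gt,gs)
for n,t,q,z in (('cork',ct,cs,.018),('stop',gt,gs,.012)):
    for b in t: print(n,'plane',plane(c,*b[0],z).round(4),[ (x.round(4),round(e,4)) for x,e in [tri(ray(c,*b[0]),ray(s,*k[0])) for k in q]])
# fixtures
tr=[b for b in blobs(ht,(0,90,10),(18,255,255),1500,6000)]; print('tray',tr)
for nm,lo,hi,win,z in (('tray',(0,105,10),(19,255,255),(430,235,530,305),.02),('coaster',(0,0,0),(179,255,62),(120,235,195,310),.006),('bowl',(28,66,0),(60,255,95),(275,160,360,245),.05),('measure',(0,0,0),(179,45,255),(220,278,255,305),.055)):
    m=np.zeros(ht.shape[:2],np.uint8); a,b,e,f=win; m[b:f,a:e]=cv2.inRange(ht,np.array(lo),np.array(hi))[b:f,a:e]
    k=max(cv2.findContours(m,cv2.RETR_EXTERNAL,cv2.CHAIN_APPROX_NONE)[0],key=cv2.contourArea)
    P=np.array([plane(c,*x[0],z)[:2] for x in k],np.float32)*1000
    R=cv2.minAreaRect(P); print(nm,R,'circ',cv2.minEnclosingCircle(P),cv2.boundingRect(k))
E
```

```text
corks [(array([392.6, 278. ]), array([388, 274,  10,   9,  77], dtype=int32)), (array([354.6, 284.9]), array([350, 280,  10,  10,  78], dtype=int32))] [(array([276.1, 227.5]), array([270, 219,  12,  19, 188], dtype=int32)), (array([233.7, 237.2]), array([227, 228,  13,  20, 208], dtype=int32))]
stoppers [(array([312.1, 276.2]), array([305, 269,  15,  15, 165], dtype=int32)), (array([273.5, 286.4]), array([267, 280,  15,  14, 163], dtype=int32))] [(array([362.2, 219.4]), array([355, 215,  15,   9,  62], dtype=int32)), (array([324.7, 230. ]), array([317, 225,  16,  10,  74], dtype=int32))]
cork plane [ 0.4862 -0.1897  0.018 ] [(array([ 0.4957, -0.1439,  0.0476]), np.float64(0.0864)), (array([ 0.4862, -0.1893,  0.0208]), np.float64(0.0001))]
cork plane [ 0.4714 -0.0965  0.018 ] [(array([ 0.4714, -0.0965,  0.0206]), np.float64(0.0001)), (array([ 0.4675, -0.1428,  0.0035]), np.float64(0.0911))]
stop plane [0.4949 0.0068 0.012 ] [(array([0.5092, 0.0436, 0.0445]), np.float64(0.0802)), (array([0.4949, 0.0066, 0.012 ]), np.float64(0.0003))]
stop plane [0.472  0.1019 0.012 ] [(array([0.4721, 0
[... 247 characters left out ...]
69.92662048339844), 3.508521795272827) circ ((503.73419189453125, -400.40643310546875), 94.22352600097656) (443, 247, 73, 44)
coaster ((516.797119140625, 387.932373046875), (97.55067443847656, 99.80485534667969), 17.449602127075195) circ ((516.7681274414062, 388.1499328613281), 68.00922393798828) (133, 246, 50, 50)
bowl ((669.7158813476562, -8.764350891113281), (153.6953125, 151.9512481689453), 62.550689697265625) circ ((669.3980712890625, -8.783312797546387), 78.1176528930664) (285, 172, 65, 64)
measure ((463.69842529296875, 186.85899353027344), (29.421648025512695, 23.177427291870117), 15.349079132080078) circ ((463.39215087890625, 187.15330505371094), 15.03024673461914) (231, 285, 12, 13)
```

>>> step_arm:
  motion:
    - [-47.4, -54.1, 7.2, -21.5, 5]
    - [-47.4, -54.1, 7.2, -21.5, 5]
    - [-47.4, -54.1, 7.2, -21.5, 5]
    - [-47.4, -54.1, 7.2, -21.5, 5]
    - [-47.4, -54.1, 7.2, -21.5, 5]
    - [-47.4, -54.1, 7.2, -21.5, 5]
    - [-47.4, -54.1, 7.2, -21.5, 5]
    - [-47.4, -54.1, 7.2, -21.5, 5]
    - [-47.4, -54.1, 7.2, -21.5, 5]
    - [-47.4, -54.1, 7.2, -21.5, 5]
    - [-47.4, -54.1, 7.2, -21.5, 5]
    - [-47.4, -54.1, 7.2, -21.5, 5]
  grip_force: 15

```text
clock: 1.5
position: [0.4309, 0.0173, 0.1629]
orientation: [[-1.0, 0.0, 0.001], [0.0, 1.0, 0.001], [-0.001, 0.001, -1.0]]
force: [0.6, 0.9, 0.5]
gripper_width: 0.0502
grip_force: 0.0
```

>>> step_arm:
  motion:
    - [-4.0, -11.4, 5, 0, 5]
    - [-4.0, -11.4, 5, 0, 5]
    - [-4.0, -11.4, 5, 0, 5]
    - [-4.0, -11.4, 8, 0, 5]
    - [-4.0, -11.4, 12, 0, 5]
    - [-4.0, -11.4, 14, 0, 5]
    - [-4.0, -11.4, 15.8, 0, 5]
    - [-4.0, -11.4, 15.8, 0, 5]
    - [-4.0, -11.4, 15.8, 0, 5]
    - [-4.0, -11.4, 15.8, 0, 1.5]
    - [-4.0, -11.4, 15.8, 0, 1.5]
    - [-4.0, -11.4, 15.8, 0, 1.5]

```text
clock: 2.7
position: [0.471, -0.0946, 0.0055]
orientation: [[-1.0, 0.0, 0.001], [0.0, 1.0, 0.0], [-0.001, 0.0, -1.0]]
force: [0.1, 0.2, -0.5]
gripper_width: 0.0334
grip_force: 0.0
```

>>> step_arm:
  motion:
    - [0, 0, 0, 0, 1.5]
    - [0, 0, 0, 0, 1.5]
    - [0, 0, 0, 0, 1.5]
    - [0, 0, -4, 0, 1.5]
    - [0, 0, -8, 0, 1.5]
    - [-3, 1.4, -11, 0, 1.5]
    - [-8, 4, -12, 0, 1.5]
    - [-13, 6, -12, 0, 1.5]
    - [-18, 8, -12, 0, 1.5]
    - [-21.9, 8.7, -12, 0, 1.5]
    - [-21.9, 8.7, -12, 0, 1.5]
    - [-21.9, 8.7, -12, 0, 1.5]

```text
clock: 3.9
position: [0.6897, -0.0077, 0.1231]
orientation: [[-1.0, -0.0, -0.002], [-0.0, 1.0, -0.001], [0.002, -0.001, -1.0]]
force: [-0.1, 0.1, 0.4]
gripper_width: 0.025
grip_force: 14.8
```

Held (25 mm). Lower and release in the bowl, then rise.

>>> step_arm:
  motion:
    - [0, -0.1, 4, 0, 1.5]
    - [0, -0.1, 8, 0, 1.5]
    - [0, -0.1, 10, 0, 1.5]
    - [0, -0.1, 10.6, 0, 1.5]
    - [0, -0.1, 10.6, 0, 1.5]
    - [0, -0.1, 10.6, 0, 1.5]
    - [0, -0.1, 10.6, 0, 4]
    - [0, -0.1, 10.6, 0, 4]
    - [0, -0.1, 10.6, 0, 4]
    - [0, -0.1, 7, 0, 4]
    - [0, -0.1, 3, 0, 4]
    - [0, -0.1, -1, 0, 4]

```text
clock: 5.1
position: [0.6893, -0.0089, 0.1362]
orientation: [[-1.0, 0.001, -0.0], [0.001, 1.0, -0.0], [0.0, -0.0, -1.0]]
force: [1.4, 0.4, -0.3]
gripper_width: 0.0398
grip_force: 0.0
```

>>> step_arm:
  motion:
    - [20.4, -18.1, 0, 0, 5]
    - [20.4, -18.1, 0, 0, 5]
    - [20.4, -18.1, 0, 0, 5]
    - [20.4, -18.1, 0, 0, 5]
    - [20.4, -18.1, 0, 0, 5]
    - [20.4, -18.1, 0, 0, 5]
    - [20.4, -18.1, 5, 0, 5]
    - [20.4, -18.1, 9, 0, 5]
    - [20.4, -18.1, 11, 0, 5]
    - [20.4, -18.1, 12.8, 0, 5]
    - [20.4, -18.1, 12.8, 0, 5]
    - [20.4, -18.1, 12.8, 0, 5]

```text
clock: 6.3
position: [0.4858, -0.1898, 0.0073]
orientation: [[-1.0, 0.001, 0.0], [0.001, 1.0, -0.0], [-0.0, -0.0, -1.0]]
force: [-0.3, 0.2, 0.7]
gripper_width: 0.0498
grip_force: 0.0
```

>>> step_arm:
  motion:
    - [0, 0, 0, 0, 1.5]
    - [0, 0, 0, 0, 1.5]
    - [0, 0, 0, 0, 1.5]
    - [0, 0, 0, 0, 1.5]
    - [0, 0, 0, 0, 1.5]
    - [0, 0, 0, 0, 1.5]
    - [0, 0, -4, 0, 1.5]
    - [0, 0, -8, 0, 1.5]
    - [-3, 3, -11, 0, 1.5]
    - [-6, 7, -12, 0, 1.5]
    - [-9, 11, -12, 0, 1.5]
    - [-12, 14, -12, 0, 1.5]

```text
clock: 7.5
position: [0.6067, -0.0469, 0.1274]
orientation: [[-1.0, -0.001, 0.001], [-0.001, 1.0, 0.001], [-0.001, 0.001, -1.0]]
force: [0.0, -1.0, 0.0]
gripper_width: 0.025
grip_force: 14.8
```

>>> step_arm:
  motion:
    - [-4.4, 4.0, 0, 0, 1.5]
    - [-4.4, 4.0, 0, 0, 1.5]
    - [-4.4, 4.0, 4, 0, 1.5]
    - [-4.4, 4.0, 8, 0, 1.5]
    - [-4.4, 4.0, 10, 0, 1.5]
    - [-4.4, 4.0, 10.8, 0, 1.5]
    - [-4.4, 4.0, 10.8, 0, 1.5]
    - [-4.4, 4.0, 10.8, 0, 1.5]
    - [-4.4, 4.0, 10.8, 0, 4]
    - [-4.4, 4.0, 10.8, 0, 4]
    - [-4.4, 4.0, 10.8, 0, 4]
    - [-4.4, 4.0, 7, 0, 4]

```text
clock: 8.7
position: [0.6464, -0.0094, 0.053]
orientation: [[-1.0, 0.0, -0.008], [0.0, 1.0, -0.001], [0.008, -0.001, -1.0]]
force: [-0.5, 0.2, -0.3]
gripper_width: 0.0393
grip_force: 0.0
```

>>> step_arm:
  motion:
    - [0, 0, -5, 0, 4]
    - [0, 0, -9, 0, 4]
    - [5, 0, -9, 0, 4]
    - [9, 2, -9, 0, 4]
    - [9, 2, -9, 0, 4]
    - [9, 2, -9, 0, 4]

```text
clock: 9.3
position: [0.5593, 0.0111, 0.1475]
orientation: [[-1.0, -0.001, 0.001], [-0.001, 1.0, 0.002], [-0.001, 0.002, -1.0]]
force: [0.8, -0.2, 0.4]
gripper_width: 0.0403
grip_force: 0.0
```

```bash
python3 - <<'E'
from rig import r
import cv2
s=r.observe(); print(s['clock'],s['position'])
c=r.capture("scene"); cv2.imwrite("pics/s1.png",c["pixels"][:,:,::-1])
E
```

```text
9.3 [0.5593057  0.01106208 0.14745318]
```

View pics/s1.png

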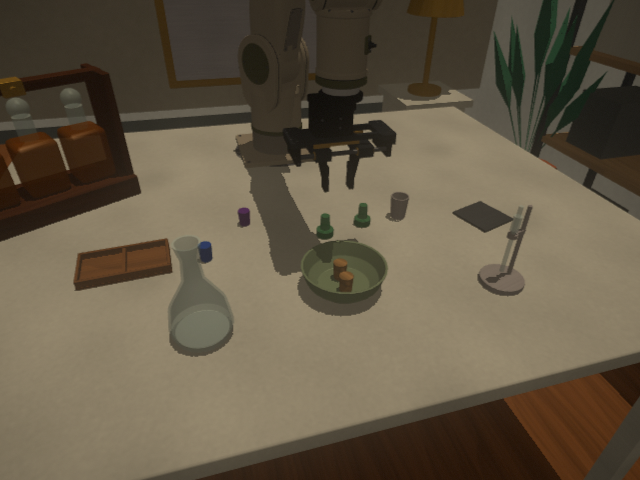

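Both corks stand in the bowl at (340,268) and (346,282). Now the nearer stopper.

>>> step_arm:
  motion:
    - [6.4, -0.4, 2, 0, 5]
    - [6.4, -0.4, 5, 0, 5]
    - [6.4, -0.4, 8, 0, 5]
    - [6.4, -0.4, 11, 0, 5]
    - [6.4, -0.4, 12.8, 0, 5]
    - [6.4, -0.4, 12.8, 0, 5]
    - [6.4, -0.4, 12.8, 0, 5]
    - [6.4, -0.4, 12.8, 0, 5]
    - [6.4, -0.4, 12.8, 0, 1]
    - [6.4, -0.4, 12.8, 0, 1]
    - [6.4, -0.4, 12.8, 0, 1]
    - [6.4, -0.4, 12.8, 0, 1]
  grip_force: 25

```text
clock: 10.55
position: [0.4957, 0.0064, 0.019]
orientation: [[-1.0, 0.0, 0.0], [0.0, 1.0, 0.0], [-0.0, 0.0, -1.0]]
force: [0.1, 0.2, 0.2]
gripper_width: 0.0257
grip_force: 0.0
```

>>> step_arm:
  motion:
    - [0, 0, 0, 0, 1]
    - [0, 0, 0, 0, 1]
    - [0, 0, 0, 0, 1]
    - [0, 0, -3, 0, 1]
    - [0, 0, -7, 0, 1]
    - [0, 0, -10, 0, 1]
    - [0, 0, -10, 0, 1]

```text
clock: 11.25
position: [0.4979, 0.0064, 0.1224]
orientation: [[-1.0, 0.001, 0.006], [0.001, 1.0, 0.002], [-0.006, 0.002, -1.0]]
force: [0.2, -0.2, -1.2]
gripper_width: 0.0205
grip_force: 28.0
```

>>> step_arm:
  motion:
    - [-1.1, -44.7, 0, 0, 1]
    - [-1.1, -44.7, 0, 0, 1]
    - [-1.1, -44.7, 0, 0, 1]
    - [-1.1, -44.7, 0, 0, 1]
    - [-1.1, -44.7, 0, 0, 1]
    - [-1.1, -44.7, 0, 0, 1]
    - [-1.1, -44.7, 0, 0, 1]
    - [-1.1, -44.7, 0, 0, 1]
    - [-1.1, -44.7, 0, 0, 1]
    - [-1.1, -44.7, 0, 0, 1]
    - [-1.1, -44.7, 0, 0, 1]
    - [-1.1, -44.7, 0, 0, 1]

```text
clock: 12.45
position: [0.5066, -0.4393, 0.1177]
orientation: [[-1.0, -0.001, -0.001], [-0.001, 1.0, 0.002], [0.001, 0.002, -1.0]]
force: [-0.4, -0.3, -1.0]
gripper_width: 0.0204
grip_force: 28.0
```

>>> step_arm:
  motion:
    - [0, 0, 4, 0, 1]
    - [0, 0, 7, 0, 1]
    - [0, 0, 8.5, 0, 1]
    - [0, 0, 9.1, 0, 1]
    - [0, 0, 9.1, 0, 1]
    - [0, 0, 9.2, 0, 1]
    - [0, 0, 9.2, 0, 1]
    - [0, 0, 9.2, 0, 1]

```text
clock: 13.25
position: [0.5067, -0.4411, 0.0277]
orientation: [[-1.0, 0.001, 0.001], [0.001, 1.0, -0.001], [-0.001, -0.001, -1.0]]
force: [-0.4, 0.1, 0.1]
gripper_width: 0.0208
grip_force: 28.0
```

>>> step_arm:
  motion:
    - [0, 0, 0.15, 0, 1]
    - [0, 0, 0.2, 0, 1]
    - [0, 0, 0.2, 0, 1]
    - [0, 0, 0.2, 0, 1]

```text
clock: 13.65
position: [0.5064, -0.4408, 0.0251]
orientation: [[-1.0, 0.001, 0.0], [0.001, 1.0, -0.0], [-0.0, -0.0, -1.0]]
force: [-0.7, 1.3, 4.2]
gripper_width: 0.0199
grip_force: 28.3
```

>>> step_arm:
  motion:
    - [0, 0, 0, 0, 2.5]
    - [0, 0, 0, 0, 3.5]
    - [0, 0, 0, 0, 4]
    - [0, 0, 0, 0, 4]
    - [0, 0, -2, 0, 4]
    - [0, 0, -6, 0, 4]
    - [0, 0, -10, 0, 4]
    - [0, 0, -10, 0, 4]

```text
clock: 14.45
position: [0.5081, -0.4432, 0.1306]
orientation: [[-1.0, 0.001, 0.007], [0.001, 1.0, -0.005], [-0.007, -0.005, -1.0]]
force: [-0.2, -0.8, -0.8]
gripper_width: 0.0399
grip_force: 0.0
```

>>> step_arm:
  motion:
    - [3.3, 54.3, 0, 0, 5]
    - [3.3, 54.3, 0, 0, 5]
    - [3.3, 54.3, 0, 0, 5]
    - [3.3, 54.3, 0, 0, 5]
    - [3.3, 54.3, 0, 0, 5]
    - [3.3, 54.3, 0, 0, 5]
    - [3.3, 54.3, 0, 0, 5]
    - [3.3, 54.3, 0, 0, 5]
    - [3.3, 54.3, 0, 0, 5]
    - [3.3, 54.3, 0, 0, 5]
    - [3.3, 54.3, 0, 0, 5]
    - [3.3, 54.3, 0, 0, 5]

```text
clock: 15.65
position: [0.4725, 0.1087, 0.1245]
orientation: [[-1.0, -0.008, -0.0], [-0.008, 1.0, 0.002], [0.0, 0.002, -1.0]]
force: [0.3, -0.2, -0.5]
gripper_width: 0.0501
grip_force: 0.0
```

```bash
python3 - <<'E'
from rig import r
import cv2
s=r.observe(); print(s['clock'],s['position'])
c=r.capture("scene"); cv2.imwrite("pics/s2.png",c["pixels"][:,:,::-1])
E
```

```text
15.65 [0.47254541 0.10870877 0.124462  ]
```

View pics/s2.png

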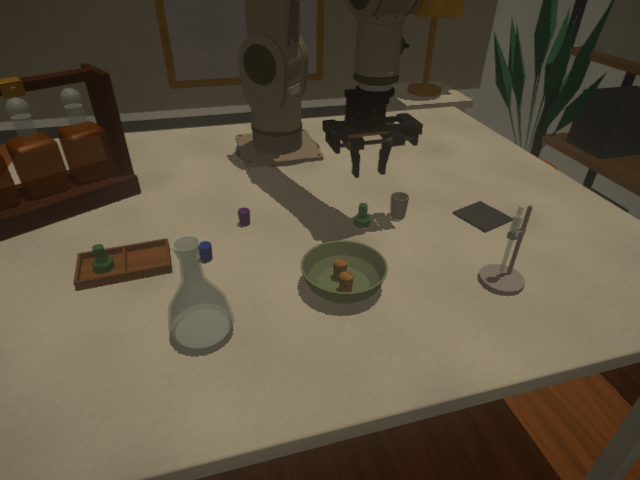

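The first stopper stands in the far bay at (103,258). Now the second one.

>>> step_arm:
  motion:
    - [0, 0, 0, 0, 5]
    - [0, 0, 0, 0, 5]
    - [0, 0, 0, 0, 5]

```text
clock: 16.0
position: [0.4738, 0.101, 0.1247]
orientation: [[-1.0, 0.003, 0.0], [0.003, 1.0, 0.0], [-0.0, 0.0, -1.0]]
force: [-0.3, -0.4, 0.0]
gripper_width: 0.0498
grip_force: 0.0
```

>>> step_arm:
  motion:
    - [0.1, 0.1, 3, 0, 5]
    - [0.1, 0.1, 6, 0, 5]
    - [0.1, 0.1, 9, 0, 5]
    - [0.1, 0.1, 10.6, 0, 5]
    - [0.1, 0.1, 10.6, 0, 5]
    - [0.1, 0.1, 10.6, 0, 5]
    - [0.1, 0.1, 10.6, 0, 5]
    - [0.1, 0.1, 10.6, 0, 1]
    - [0.1, 0.1, 10.6, 0, 1]
    - [0.1, 0.1, 10.6, 0, 1]
    - [0.1, 0.1, 10.6, 0, 1]
    - [0.1, 0.1, 10.6, 0, 1]

```text
clock: 17.2
position: [0.4727, 0.1034, 0.0189]
orientation: [[-1.0, 0.0, 0.0], [0.0, 1.0, 0.0], [-0.0, 0.0, -1.0]]
force: [-1.5, 0.3, 3.3]
gripper_width: 0.0202
grip_force: 28.1
```

>>> step_arm:
  motion:
    - [0, 0, 0, 0, 1]
    - [0, 0, 0, 0, 1]
    - [0, 0, 0, 0, 1]
    - [0, 0, -3, 0, 1]
    - [0, 0, -7, 0, 1]
    - [0, 0, -10, 0, 1]
    - [0, 0, -10, 0, 1]

```text
clock: 17.9
position: [0.4748, 0.1039, 0.1223]
orientation: [[-1.0, 0.001, 0.006], [0.001, 1.0, 0.003], [-0.006, 0.003, -1.0]]
force: [0.4, 0.4, -0.9]
gripper_width: 0.0204
grip_force: 27.9
```

>>> step_arm:
  motion:
    - [-2.9, -46.4, 0, 0, 1]
    - [-2.9, -46.4, 0, 0, 1]
    - [-2.9, -46.4, 0, 0, 1]
    - [-2.9, -46.4, 0, 0, 1]
    - [-2.9, -46.4, 0, 0, 1]
    - [-2.9, -46.4, 0, 0, 1]
    - [-2.9, -46.4, 0, 0, 1]
    - [-2.9, -46.4, 0, 0, 1]
    - [-2.9, -46.4, 0, 0, 1]
    - [-2.9, -46.4, 0, 0, 1]
    - [-2.9, -46.4, 0, 0, 1]
    - [-2.9, -46.4, 0, 0, 1]

```text
clock: 19.1
position: [0.5009, -0.3601, 0.1175]
orientation: [[-1.0, 0.001, -0.002], [0.001, 1.0, 0.001], [0.002, 0.001, -1.0]]
force: [0.1, 1.0, -0.5]
gripper_width: 0.0201
grip_force: 27.9
```

>>> step_arm:
  motion:
    - [0, 0, 0, 0, 1]
    - [0, 0, 4, 0, 1]
    - [0, 0, 7, 0, 1]
    - [0, 0, 8.5, 0, 1]
    - [0, 0, 9.1, 0, 1]
    - [0, 0, 9.1, 0, 1]
    - [0, 0, 9.1, 0, 1]
    - [0, 0, 9.1, 0, 1]

```text
clock: 19.9
position: [0.5021, -0.3612, 0.0291]
orientation: [[-1.0, 0.0, 0.002], [0.0, 1.0, -0.001], [-0.002, -0.001, -1.0]]
force: [0.0, -0.1, -0.5]
gripper_width: 0.0203
grip_force: 27.9
```

>>> step_arm:
  motion:
    - [0, 0, 0.2, 0, 1]
    - [0, 0, 0.35, 0, 1]
    - [0, 0, 0.35, 0, 1]
    - [0, 0, 0.35, 0, 1]

```text
clock: 20.3
position: [0.5017, -0.3609, 0.025]
orientation: [[-1.0, 0.001, 0.001], [0.001, 1.0, 0.0], [-0.001, 0.0, -1.0]]
force: [-1.7, 1.4, 5.3]
gripper_width: 0.0205
grip_force: 28.3
```

>>> step_arm:
  motion:
    - [0, 0, 0, 0, 2.5]
    - [0, 0, 0, 0, 3.5]
    - [0, 0, 0, 0, 4]
    - [0, 0, 0, 0, 4]
    - [0, 0, -2, 0, 4]
    - [0, 0, -6, 0, 4]
    - [0, 0, -10, 0, 4]
    - [0, 0, -10, 0, 4]

```text
clock: 21.1
position: [0.5034, -0.3629, 0.1296]
orientation: [[-1.0, 0.001, 0.007], [0.001, 1.0, -0.004], [-0.007, -0.004, -1.0]]
force: [0.1, -0.6, -0.5]
gripper_width: 0.04
grip_force: 0.0
```

>>> step_arm:
  motion:
    - [3.8, 50, 0, 0, 8]
    - [3.8, 50, 0, 0, 8]
    - [3.8, 50, 0, 0, 8]
    - [3.8, 50, 0, 0, 8]
    - [3.8, 50, 0, 0, 8]
    - [3.8, 50, 0, 0, 8]
    - [3.8, 50, 0, 0, 8]
    - [3.8, 50, 0, 0, 8]
    - [3.8, 50, 0, 0, 8]
    - [3.8, 50, 0, 0, 8]
    - [3.8, 50, 0, 0, 8]
    - [3.8, 50, 0, 0, 8]

```text
clock: 22.3
position: [0.4632, 0.1401, 0.1238]
orientation: [[-1.0, -0.002, -0.001], [-0.002, 1.0, -0.001], [0.001, -0.001, -1.0]]
force: [0.2, -0.5, -0.1]
gripper_width: 0.0801
grip_force: 0.0
```

```bash
python3 - <<'E'
from rig import r
from h import *
s=r.observe(); print(s['clock'],s['position'])
c=r.capture("scene"); cv2.imwrite("pics/s3.png",c["pixels"][:,:,::-1])
# measure: rim ellipse in first top image
t=r.capture("top"); T0=cv2.imread("pics/top0.png")
g=cv2.cvtColor(T0,cv2.COLOR_BGR2GRAY)[275:308,220:256].astype(int)
bg=int(np.median(g)); m=(abs(g-bg)>9).astype(np.uint8)
for row in m: print(''.join('#' if v else '.' for v in row))
k=cv2.convexHull(np.vstack(cv2.findContours(m,cv2.RETR_EXTERNAL,cv2.CHAIN_APPROX_NONE)[0]))
(u,v),rad=cv2.minEnclosingCircle(k); print(u+220,v+275,rad, plane(t,u+220,v+275,.055), rad*1.48/t['fx'])
for px in [(399,199),(399,206)]: print(plane(c,*px,.055 if px[1]==199 else .03))
E
```

```text
22.3 [0.46316228 0.14008123 0.12376737]
....................................
....................................
....................................
....................................
....................................
....................................
....................................
....................................
..........##############............
.........################...........
.......###################..........
......#########....#########........
......########......########........
......#######........#######........
.....########........########.......
.....########........########.......
.....#######.........########.......
......#######.........#######.......
......#######........#######........
......########.......#######........
.......#######......#######.........
.......#########..########..........
........##################..........
.........###############............
............###.....#...............
..............#.....................
....................................
....................................
....................................
....................................
....................................
....................................
....................................
236.5 290.5 11.597513198852539 [0.46413198 0.18697489 0.055     ] 0.02762765909671804
[0.47707049 0.18586097 0.055     ]
[0.46696405 0.19339725 0.03      ]
```

View pics/s3.png

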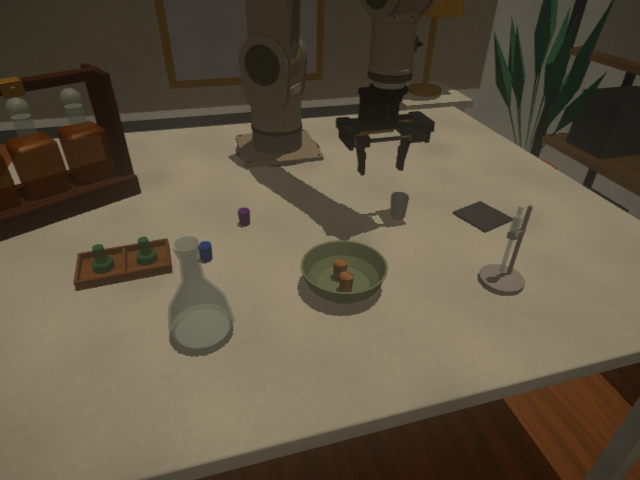

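Both stoppers stand in their bays at (103,258) and (146,250). The measure's rim needs a closer look, so I'll use the wrist camera.

```bash
python3 - <<'E'
from rig import r
from h import *
c=r.capture("wrist"); cv2.imwrite("pics/w.png",c["pixels"][:,:,::-1]); np.set_printoptions(precision=4,suppress=True); print(c['T'],c['fx'],c['cx'],c['cy'])
E
```

```text
[[ 0.0017 -0.9685 -0.249   0.3976]
 [ 1.      0.0014  0.0012  0.1379]
 [-0.0008 -0.249   0.9685  0.2861]
 [ 0.      0.      0.      1.    ]] 371.64829954431775 316.20979378963386 236.5972150681452
```

View pics/w.png

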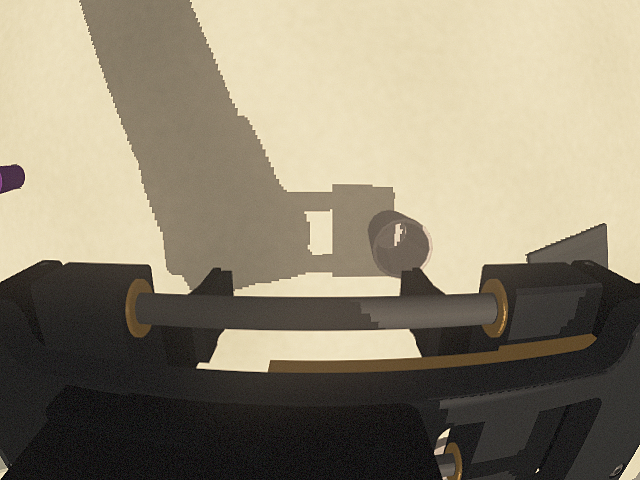

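The rim ellipse is centred near (402,245) and spans columns 371–432.

```bash
python3 - <<'E'
from rig import r
from h import *
c=r.capture("wrist")
def fp(u,v,z):
    x,y=u-c['cx'],v-c['cy']; q=np.hypot(x,y); th=q/c['fx']
    d=c['T'][:3,:3]@np.array([x/q*np.sin(th),-y/q*np.sin(th),-np.cos(th)]); o=c['T'][:3,3]
    return (o+d*(z-o[2])/d[2]).round(4)
for p in [(401.5,245),(371,245),(432,245),(401,212),(401,276)]: print(p,fp(*p,.055))
s=r.capture("scene"); print(plane(s,399.5,196.4,.055)); t=r.capture("top")
for u in (236,237,238): print(plane(t,u,290.5,.055),plane(t,u,290.5,.03))
print(r.observe()['position'])
E
```

```text
(401.5, 245) [0.463  0.1934 0.055 ]
(371, 245) [0.4629 0.173  0.055 ]
(432, 245) [0.4631 0.2147 0.055 ]
(401, 212) [0.4409 0.192  0.055 ]
(401, 276) [0.4847 0.1945 0.055 ]
[0.46611108 0.19196817 0.055     ]
[0.46415768 0.18816699 0.055     ] [0.46407027 0.19158501 0.03      ]
[0.46410627 0.1857828  0.055     ] [0.46401799 0.18916065 0.03      ]
[0.46405487 0.18339866 0.055     ] [0.46396572 0.18673635 0.03      ]
[0.46381053 0.13805639 0.12425031]
```

Diameter checks at 42 mm, centre (0.463, 0.193).

>>> step_arm:
  motion:
    - [0, 5.5, 0, 0, 8]
    - [0, 5.5, 0, 0, 8]
    - [0, 5.5, 2, 0, 8]
    - [0, 5.5, 5, 0, 8]
    - [0, 5.5, 8, 0, 8]
    - [0, 5.5, 10.5, 0, 8]
    - [0, 5.5, 11.2, 0, 8]
    - [0, 5.5, 11.2, 0, 8]
    - [0, 5.5, 11.2, 0, 8]
    - [0, 5.5, 11.2, 0, 3]
    - [0, 5.5, 11.2, 0, 3]
    - [0, 5.5, 11.2, 0, 3]
  grip_force: 20

```text
clock: 23.8
position: [0.464, 0.1946, 0.0129]
orientation: [[-1.0, 0.0, 0.001], [0.0, 1.0, 0.001], [-0.001, 0.001, -1.0]]
force: [-0.3, -0.2, 0.7]
gripper_width: 0.0636
grip_force: 0.0
```

>>> step_arm:
  motion:
    - [0, 0, 0, 0, 3]
    - [0, 0, 0, 0, 3]
    - [0, 0, 0, 0, 3]
    - [0, 0, 0, 0, 3]
    - [0, 0, 0, 0, 3]
    - [0, 0, -3, 0, 3]
    - [0, 0, -6, 0, 3]
    - [0, 0, -8, 0, 3]
    - [0, 0, -8, 0, 3]

```text
clock: 24.7
position: [0.4651, 0.195, 0.0947]
orientation: [[-1.0, 0.001, 0.003], [0.001, 1.0, 0.003], [-0.003, 0.003, -1.0]]
force: [-0.0, 0.3, -0.6]
gripper_width: 0.0403
grip_force: 20.0
```

>>> step_arm:
  motion:
    - [-1.3, 4.5, 0, 0, 3]
    - [-2.6, 9, 0, 0, 3]
    - [-3.9, 13.5, 0, 0, 3]
    - [-4.8, 17, 0, 0, 3]
    - [-5.3, 19.4, 0, 0, 3]
    - [-5.3, 19.4, 0, 0, 3]
    - [-5.3, 19.4, 2, 0, 3]
    - [-5.3, 19.4, 4, 0, 3]
    - [-5.3, 19.4, 6, 0, 3]
    - [-5.3, 19.4, 7, 0, 3]
    - [-5.3, 19.4, 7, 0, 3]
    - [-5.3, 19.4, 7, 0, 3]

```text
clock: 25.9
position: [0.517, 0.388, 0.0227]
orientation: [[-1.0, 0.001, 0.0], [0.001, 1.0, 0.0], [-0.0, 0.0, -1.0]]
force: [0.3, 0.9, -0.7]
gripper_width: 0.04
grip_force: 20.0
```

>>> step_arm:
  motion:
    - [0, 0, 0.2, 0, 3]
    - [0, 0, 0.4, 0, 3]
    - [0, 0, 0.4, 0, 3]
    - [0, 0, 0.4, 0, 3]

```text
clock: 26.3
position: [0.5168, 0.3884, 0.0185]
orientation: [[-1.0, 0.0, 0.0], [0.0, 1.0, 0.0], [-0.0, 0.0, -1.0]]
force: [0.5, -0.3, -0.8]
gripper_width: 0.0402
grip_force: 20.0
```

>>> step_arm:
  motion:
    - [0, 0, 0, 0, 4.3]
    - [0, 0, 0, 0, 5]
    - [0, 0, 0, 0, 7]
    - [0, 0, 0, 0, 7]
    - [0, 0, 0, 0, 7]
    - [0, 0, -3, 0, 7]
    - [0, 0, -7, 0, 7]
    - [0, 0, -11, 0, 7]
    - [5, -5, -13, 0, 7]
    - [8, -10, -13, 0, 7]
    - [8, -15, -13, 0, 7]
    - [8, -15, -13, 0, 7]

```text
clock: 27.5
position: [0.4357, 0.235, 0.1485]
orientation: [[-1.0, 0.002, -0.0], [0.002, 1.0, 0.001], [0.0, 0.001, -1.0]]
force: [0.8, 0.0, 0.8]
gripper_width: 0.0696
grip_force: 0.0
```

>>> step_arm:
  motion:
    - [0, -5, 0, 0, 7]
    - [0, -5, 0, 0, 7]
    - [0, -5, 0, 0, 7]

```text
clock: 27.8
position: [0.4368, 0.1877, 0.1487]
orientation: [[-1.0, 0.003, 0.0], [0.003, 1.0, 0.001], [-0.0, 0.001, -1.0]]
force: [-0.1, -0.1, -0.2]
gripper_width: 0.0701
grip_force: 0.0
```

```bash
python3 - <<'E'
from rig import r
import cv2, numpy as np
s=r.observe(); print(s['clock'],s['position'])
a=r.capture("scene")["pixels"]; b=r.capture("top")["pixels"]
z=lambda p:cv2.resize(p,(400,300),interpolation=cv2.INTER_CUBIC)
cv2.imwrite("pics/fin.png",np.vstack([np.hstack([z(a[170:320,60:260]),z(a[170:320,340:540])]),np.hstack([z(b[150:300,280:480]),z(b[150:300,110:310])])])[:,:,::-1])
E
```

```text
27.8 [0.43684979 0.18774782 0.14868557]
```

View pics/fin.png

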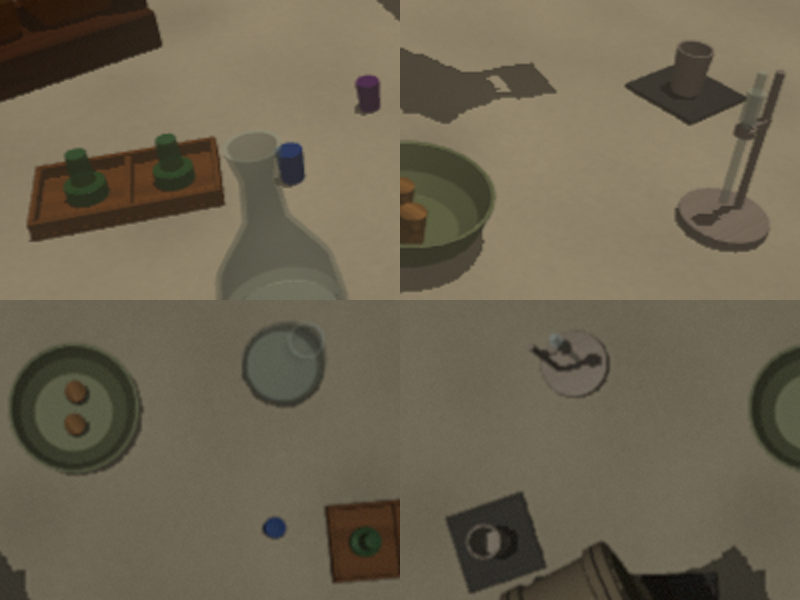

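Everything is in place: both corks are in the bowl, a stopper stands in each bay, and the measure is upright. Its rim at (486,541) against the coaster centre (497,542) matches the parallax expected for its height, so it is centred. Decanter, stand and decoys haven't moved.

```bash
python3 -c "
from rig import r
print(r.finish_job())"
```

```text
the job is handed in; nothing more can be done
None
```

I handed the job in at about 28 s: both corks are in the sage green bowl, one stopper stands in each tray bay, and the measure is upright in the middle of the coaster, with the bystanders and look-alikes untouched (no verdict was returned).

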